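# Check a glazed tile's edge on the sprung-plunger gauge

## Task

Get the tile gauge ready on its readout: press the red power key, then the yellow clear key, then the green record key, each fully down and one at a time. Then lay the blue-glazed tile flat on the gauge's steel table, glaze up, in front of the sprung plunger and centred on it with a long edge facing it, and push the tile gently along the table until that edge has pressed the plunger in and rests against both studs. Keep pushing for the reading: the program finishes while still holding the tile firmly against both studs; leave everything else on the bench where it is.

Things in the scene. Friction and masses are not known exactly. Their poses are not given: they have to be found in the camera images.
- gauge: Edge gauge fixed on the bench. Origin: centre of its underside, on the bench; +x is the way the tile is pushed, y across, z up. Green base plate 290 (x) by 180 (y) mm carrying a steel table (x -145 to +40, top at z = 34 mm), then a dark stop bar (x 40 to 56, y -75 to +75, top at z = 61 mm) with the studs and plunger, then a round black indicator (58 mm, centre x = 96, top z = 57 mm).
- table_middle (a point): Point on the top face of the gauge's bare steel table where the tile slides, at gauge x = -52.5, y = 0, z = 34 mm: the table's centre. The table is 185 (x) by 180 (y) mm and open at the front and sides.
- stud_left_tip (a point): Round-ended tip of the left fixed stud (10 mm thick, pointing to the gauge's -x): at x = 20, y = +45, z = 41 mm of the gauge. A hard stop for the tile's edge.
- stud_right_tip (a point): The same on the right: x = 20, y = -45, z = 41 mm of the gauge. The tile's leading edge rests against both tips when it is home; the tile's centre is then at gauge x = -12.5 mm.
- plunger_tip (a point): Brass ball tip (8 mm) of the sprung plunger, midway between the studs; when free it stands at gauge x = 10, y = 0, z = 41 mm, that is 10 mm proud of the stud tips. It moves with the plunger.
- plunger (a joint): How far the plunger is pressed in along the gauge's +x, m: 0 = free, 0.010 when a straight edge rests on both studs (its own travel is 0.014). The spring pushes back with 2 N at first and 6 N at 0.010, and pushes an unheld tile back. With the tile's friction on the table (2 to 3 N) a push of 10 to 20 N seats the tile; keep that push on, level: leaning down on the tile jams it on the table.
- stud_left: The left stud as a part (origin at its tip).
- stud_right: The right stud as a part (origin at its tip).
- readout: Grey readout box, fixed on the bench, 150 (x) by 190 (y) mm; origin: centre of its underside on the bench. Flat key deck at z = 40 mm towards its -x side; a sloped display behind it on the +x side rises to z = 64 mm. It may stand on either side of the gauge.
- key_power (a joint): Red round power key, 22 mm across, on the readout's +y end, pressed straight down: 0 = up, 0.006 m = fully down. 1.5 N starts it, 5 N takes it fully down; it springs back.
- key_clear (a joint): Yellow clear key in the middle, the same kind.
- key_record (a joint): Green record key on the readout's -y end, the same kind.
- key_power_top (a point): Centre of the red key's top face, at readout x = -35, y = +52, z = 50 mm; it moves with the key.
- key_clear_top (a point): Centre of the yellow key's top face, at readout x = -35, y = 0, z = 50 mm.
- key_record_top (a point): Centre of the green key's top face, at readout x = -35, y = -52, z = 50 mm.
- tile_blue: The tile to check: fired clay tile with dark blue glaze on top, 65 mm (its x) by 130 mm (its y) by 12 mm thick, about 0.2 kg. Origin: centre of its underside; z up through the glaze. It starts flat on the ware board; both long edges serve equally.
- ware_board: Wooden ware board fixed on the bench, 170 (x) by 280 (y) mm, 18 mm thick; origin: centre of its underside. The blue and the white tile lie on it side by side, long edges next to each other about 60 mm apart, which one is on which side varies. It may stand on either side of the gauge.
- tile_white: A white-glazed tile of the same size, origin likewise; leave it on the board.
- bowl: Bystander: unglazed reddish bowl, 100 mm across, 55 mm high; origin: centre of its underside.
- mug: Bystander: blue mug, 80 mm across without its handle, 90 mm high; origin: centre of its underside.
- glaze_jar: Bystander: brown closed glaze jar, 72 mm across, 100 mm high; origin: centre of its underside.
- brush_pot: Bystander: clay-coloured pot of brushes, 68 mm across, 160 mm high with the brushes; origin: centre of its underside.
- wood_rib: Bystander: flat wooden throwing rib, 55 by 100 by 6 mm; origin: centre of its underside.
- loop_tool: Bystander: trimming tool with a wooden handle and a wire loop, 180 mm long along its x, 12 mm thick; origin: under the middle of its length.
Mind the look-alikes: they are no part of the job. Leave any turquoise look-alike of the tile_blue alone.

How it is judged:
By the outcome, as a careful person would: the job done as asked, in the order asked, and still so for the second after the job is handed in, while the arm keeps its last pose, push and grip.
It also fails if it takes over 72 s, if anything falls off the work surface, if the arm or the gripper's body presses on something with over 40 N, if the wrist force passes 120 N, or if a joint passes its speed limit or range.

## Robot

A 7-joint arm with a two-finger parallel gripper is mounted at the origin on the work surface. World frame = base frame: x ahead of the robot, y to its left, z up, the work surface at z = 0. Lengths are in m, angles in rad, forces in N, time in s.
With the tool pointing down it reaches from about 0.4 to 0.85 m from the base axis. Payload 4.5 kg.
Tool frame: the origin (TCP) lies at the very end of the fingers, on their centre line; the grasp point (between the pads) lies 19 mm behind it (r.grip_depth is the distance from the TCP to the grasp point, in m); z points along the fingers, x is the direction in which the jaws open and shut, and the axes are right-handed (so a half turn about z gives the same grasp; the last joint's range is limited). The gripper opens to 88 mm and grips with 3 to 60 N. Pads are 18 mm wide; open, the fingers measure 123 mm over their backs; the gripper's body (75 mm by 187 mm) begins 45 mm behind the grasp point.
Start: joints at [1.148, 0.689, -0.195, 1.565, 0.157, 0.902, -0.215], TCP at [0.276, -0.561, 0.239] pointing down, gripper open.
Joint ranges: [-3.01, 3.01], [-0.46, 2.08], [-1.47, 1.51], [0.13, 2.56], [-1, 4.14], [0.04, 2.09], [-2.66, 2.66]. Speed limits (rad/s): [2.57, 2.57, 3.14, 3.14, 3.14, 3.14, 3.14].

## Interface

Orientations are given as a unit quaternion [x, y, z, w].
In Python, from plant import r gives the robot as it stands. The module is installed in compiled form; this text tells all that it offers.
- The arm moves only by the shell command python3 -m jog 'ROWS' [FORCE]. ROWS is JSON, a list of rows, each a list of 5 numbers: the shift along the tool's x, y, z in units of 1 m (1.0 is 1 m), then the turn about the tool's z in units of 360 degrees (1.0 is 360 degrees), then the closure, from 0 (fully open) to 1 (shut). In form: [[dx, dy, dz, yaw, fingers], ...]. A call has 1 to 20 rows; each row shifts and turns the commanded pose from where the row before left it, along the tool's axes as they then stand; what a row does not reach is not made up. A row lasts 1/10 s, in which the tool goes at most 50 mm and 8.59 degrees, less where a joint would pass 70% of its speed; a pose out of reach is approached as far as the arm can. A call with a number of a shift or a turn outside -1 to 1 is refused whole. A call with a gripper value outside its range is refused whole. The fingers move at their own pace and stop on an object; FORCE is the grip in N (left out, the last holds). Time passes only in rows, so rows that do not move let the fingers close. It gives the time, the measured TCP pose, the force and the opening at its end, in the units of the state.
- r.get_state(): the state, without advancing time (a new reading comes with each control period).
- r.snapshot(name): name is "side" or "top"; returns the picture (480x640x3 uint8, red, green, blue); there is no depth.
- r.get_calibration(name): a dict with "mtx" (3x3 intrinsics, pixels), "dist" ([k1, k2, p1, p2, k3] as OpenCV has them; the pictures are not rectified), "R" (3x3) and "t" (3): a world point X has camera coordinates R X + t. Camera axes: x right, y down, z forward; pixel columns grow to the right and rows downward; lengths in m; the calibration is good to about 2 mm. A picture is of the moment at which its call begins. get_calibration takes no time and is no camera call.
- r.finish_job(): hands the job in, once; it reports no verdict.
Trained networks look in the newest picture that a camera, given by its name, has taken for a name from the list of things; names that differ only in an ending like _2 or _b are one class to them, and where a whole thing is asked for, a point or a joint stands for the part that bears it (a point fixed in the world has none). Each returns a list of dicts, best first, with "score" (0 to 1); they miss things now and then, are a little off and sometimes report something else, mostly with a low value. They report only what shows in the picture. A call takes as long as a camera call. They do not tell look-alikes from the thing itself.
- r.cut_out(thing, camera): "pixels" (480x640 bool, what is visible of it) and "rect" ([left, top, right, bottom] in pixels, round what is visible of it).
The state is a dict: "clock": time; "q": joint angles; "qd": joint speeds; "joint_torque": joint torques, N m; "tool_pos": TCP position; "eef_rot": TCP orientation; "contact_force": force on the tool from outside, world axes, zero at the start; "moment": the same for the moment, N m; "opening": opening from 0.0 (shut) to 1.0 (fully open).
Only numpy, scipy, OpenCV 4.12 (cv2) and the standard library are available. Lean on these libraries where they do the work, as an engineer would, in place of code of your own. Each camera call takes 0.05 s, during which the arm holds its last target.

## Working session

There is one attempt and no reset: what is moved stays moved. The work goes in short steps, Python scripts to look and compute and a shell command to move; the robot and the scene stay as the last step left them, time stands still between calls to the robot, and variables do not carry over. Pictures are saved under pics/ and viewed, and the job is handed in when it is done.

```bash
mkdir -p pics; python3 - <<'E'
from plant import r
import cv2
for n in("side","top"):
    im=r.snapshot(n); cv2.imwrite(f"pics/{n}0.png",im[:,:,::-1])
    c=r.get_calibration(n); print(n,c)
s=r.get_state(); print(s)
E
```

```text
side {'mtx': array([[469.66755351,   0.        , 314.39955835],
       [  0.        , 469.66755351, 230.97349583],
       [  0.        ,   0.        ,   1.        ]]), 'dist': array([-0.03337382,  0.        ,  0.        ,  0.        ,  0.        ]), 'R': array([[-0.99218227, -0.12454599, -0.00791422],
       [-0.08828984,  0.74534239, -0.66080983],
       [ 0.08820001, -0.65494505, -0.75051165]]), 't': array([0.4230005 , 0.14094902, 1.12584381])}
top {'mtx': array([[531.31239944,   0.        , 324.30287351],
       [  0.        , 531.31239944, 231.82680535],
       [  0.        ,   0.        ,   1.        ]]), 'dist': array([-0.00783165,  0.        ,  0.        ,  0.        ,  0.        ]), 'R': array([[-0.02531094, -0.9995198 , -0.01787522],
       [-0.99541372,  0.02684903, -0.09181864],
       [ 0.09225448,  0.01546922, -0.99561529]]), 't': array([-0.06318871,  0.45891117,  1.4009651 ])}
{'clock': 0.1, 'q': array([ 1.14781507,  0.68990309, -0.1945262 ,  1.56622352,  0.15729069,
        0.90250665, -0.21505844]), 'qd': array([ 7.37594869e-04, -1.36826147e-03,  9.96587625e-05, -1.83110812e-03,
       -1.75900892e-03, -8.50219295e-04, -6.14220222e-04]), 'joint_torque': array([-3.70115289e-03, -5.28503215e+01, -1.27177566e+00, -1.53839064e+01,
       -5.26238023e-02,  2.01482791e-03,  5.17000228e-05]), 'tool_pos': array([ 0.27538051, -0.56043363,  0.23799293]), 'eef_rot': array([ 8.48870924e-01, -5.28599539e-01, -7.27900047e-04, -3.88841312e-04]), 'contact_force': array([-0.2536975 ,  0.35986942,  0.04438584]), 'moment': array([-0.01516315, -0.08499792,  0.00878197]), 'opening': 1.0017053459455}
```

View pics/side0.png

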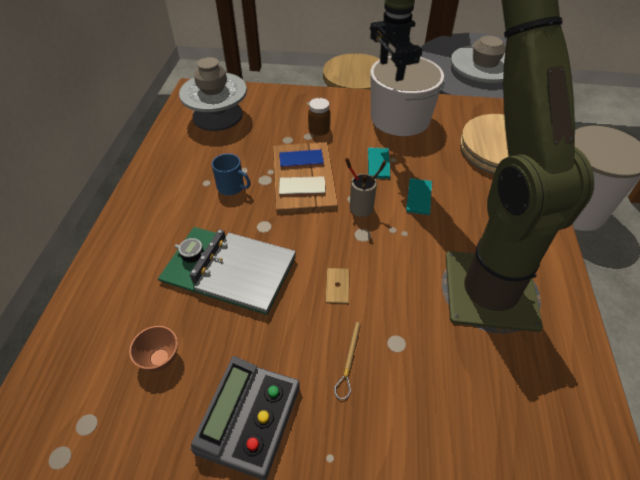

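View pics/top0.png

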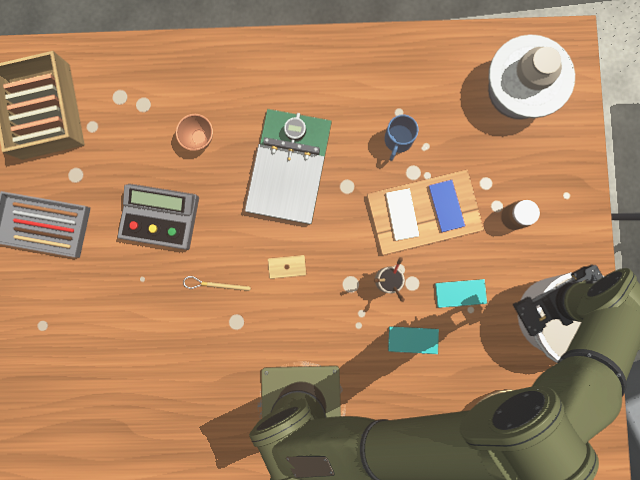

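```bash
cat > h.py <<'E'
from plant import r
import numpy as np, cv2
C={n:r.get_calibration(n) for n in("side","top")}
def ray(n,uv,z):
    c=C[n]; p=cv2.undistortPoints(np.float64(uv).reshape(-1,1,2),c["mtx"],c["dist"]).reshape(-1,2)
    d=np.c_[p,np.ones(len(p))]@c["R"]; o=-c["R"].T@c["t"]
    return o+d*((z-o[2])/d[:,2])[:,None]
def proj(n,X):
    c=C[n]; return cv2.projectPoints(np.float64(X).reshape(-1,1,3),cv2.Rodrigues(c["R"])[0],c["t"],c["mtx"],c["dist"])[0].reshape(-1,2)
def crop(n,im,x0,y0,x1,y1,f,name):
    cv2.imwrite(name,cv2.resize(im[y0:y1,x0:x1,::-1],None,fx=f,fy=f,interpolation=cv2.INTER_CUBIC))
E
python3 - <<'E'
from h import *
for n in("top","side"):
    im=r.snapshot(n)
    for t,z in(("tile_blue",.030),("tile_white",.030),("ware_board",.018),("gauge",0.034),("readout",.04),("key_power",.05),("key_clear",.05),("key_record",.05),("stud_left",.041),("stud_right",.041),("plunger",.041)):
        for d in r.cut_out(t,n)[:3]:
            m=d["pixels"].astype(np.uint8)
            ys,xs=np.nonzero(m); 
            if len(xs)<4: print(n,t,d["score"],len(xs));continue
            (c,s,a)=cv2.minAreaRect(np.c_[xs,ys].astype(np.float32))
            b=cv2.boxPoints((c,s,a))
            w=ray(n,b,z)[:,:2]; 
            print(n,t,round(d["score"],2),len(xs),"mean",np.round([xs.mean(),ys.mean()],1),"w",np.round(ray(n,[xs.mean(),ys.mean()],z)[0,:2],4),"box",np.round(w,3).tolist())
    if n=="top":
        crop(n,im,360,165,490,265,6,"pics/tile.png"); crop(n,im,235,100,340,230,4.5,"pics/gauge.png"); crop(n,im,110,175,210,260,6,"pics/ro.png")
E
```

```text
top tile_blue 0.96 1193 mean [446.4 205.5] w [ 0.5177 -0.4017] box [[0.573, -0.353], [0.59, -0.419], [0.464, -0.449], [0.447, -0.383]]
top tile_blue 0.92 1213 mean [413.  339.7] w [ 0.1682 -0.299 ] box [[0.139, -0.232], [0.206, -0.238], [0.196, -0.365], [0.129, -0.359]]
top tile_blue 0.81 1232 mean [461.1 292.7] w [ 0.2866 -0.4295] box [[0.316, -0.362], [0.322, -0.494], [0.256, -0.495], [0.25, -0.364]]
top tile_white 0.66 1188 mean [402.2 214.1] w [ 0.498  -0.2837] box [[0.556, -0.24], [0.568, -0.305], [0.44, -0.327], [0.428, -0.261]]
top ware_board 0.77 4302 mean [425.  213.2] w [ 0.5002 -0.3463] box [[0.559, -0.19], [0.62, -0.47], [0.449, -0.503], [0.388, -0.225]]
top ware_board 0.17 694 mean [390.4 279.5] w [ 0.3257 -0.2473] box [[0.384, -0.206], [0.382, -0.285], [0.271, -0.281], [0.273, -0.202]]
top gauge 0.64 7100 mean [288.4 166.4] w [0.6349 0.0165] box [[0.514, 0.137], [0.8, 0.08], [0.759, -0.103], [0.475, -0.043]]
top gauge 0.43 994 mean [400.7 133.2] w [ 0.7167 -0.2876] box [[0.702, -0.209], [0.786, -0.297], [0.724, -0.353], [0.64, -0.265]]
top readout 0.89 4084 mean [157.8 
[... 2140 characters left out ...]
 0.364], [0.46, 0.377], [0.474, 0.396]]
side key_record 0.57 94 mean [272.6 391.3] w [0.4666 0.3305] box [[0.478, 0.321], [0.46, 0.319], [0.456, 0.341], [0.473, 0.343]]
side key_record 0.3 22 mean [221.9 243.1] w [ 0.6605 -0.0262] box [[0.667, -0.032], [0.657, -0.033], [0.654, -0.021], [0.664, -0.02]]
side stud_left 0.54 47 mean [204.7 270.5] w [0.6832 0.0548] box [[0.695, 0.046], [0.676, 0.043], [0.671, 0.061], [0.69, 0.063]]
side stud_left 0.38 988 mean [363.  192.7] w [ 0.3233 -0.2559] box [[0.371, -0.168], [0.381, -0.389], [0.266, -0.392], [0.268, -0.173]]
side stud_right 0.66 7583 mean [229.2 268. ] w [0.6267 0.0404] box [[0.786, 0.099], [0.806, -0.118], [0.474, -0.032], [0.491, 0.161]]
```

View crops.

View pics/gauge.png

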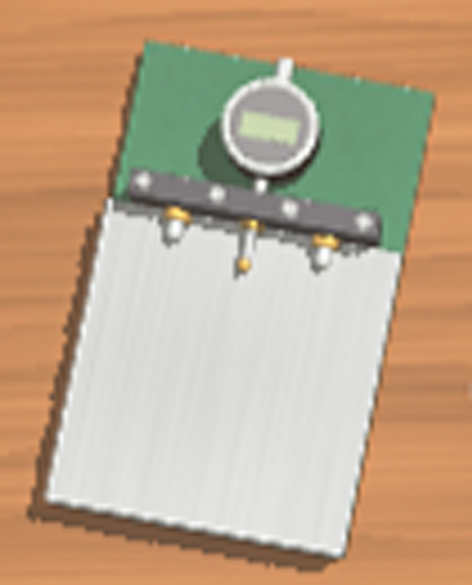

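View pics/tile.png

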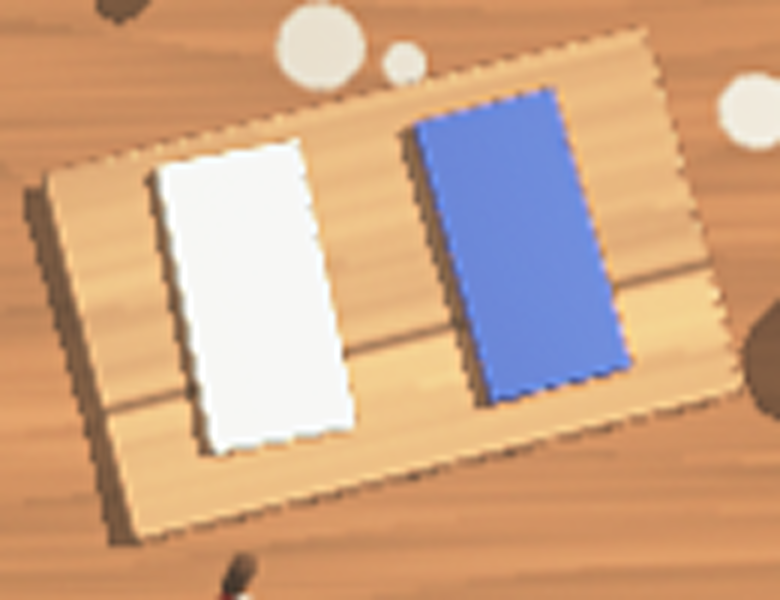

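View pics/ro.png

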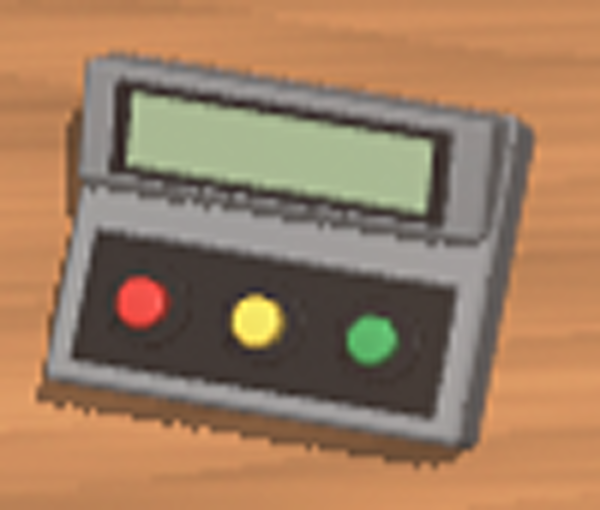

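The gauge crop shows the table corners at roughly (245,211), (311,224), (324,156) and (259,144), with the studs and plunger at the +x end. The candidates for the tile are the dark blue one at (446,205) on the board beside the white one at (402,214), and two turquoise ones at (461,293) and (413,340) on the bare bench. I choose (446,205), and its crop confirms it is blue and on the board. The readout crop shows red (133,225), yellow (153,228) and green (172,231).

```bash
python3 - <<'E'
from h import *
im=r.snapshot("side"); crop("side",im,150,215,310,325,5,"pics/gs.png")
im=r.snapshot("side"); crop("side",im,265,140,345,215,8,"pics/ts.png")
f=lambda L,x0,y0,s:[((x+.5)/s-.5+x0,(y+.5)/s-.5+y0) for x,y in L]
def rigid(M,W):
    M=np.array(M);mc=M.mean(0);wc=W.mean(0);H=(M-mc).T@(W-wc)
    th=np.arctan2(H[0,1]-H[1,0],H[0,0]+H[1,1]);R=np.array([[np.cos(th),-np.sin(th)],[np.sin(th),np.cos(th)]])
    t=wc-R@mc; return th,t,np.round((M@R.T+t-W)*1e3,1)
W=ray("top",f([(45,500),(343,557),(402,252),(108,200)],235,100,4.5),.034)[:,:2]
print("gauge",rigid([(-.145,.09),(-.145,-.09),(.04,-.09),(.04,.09)],W))
th,t,_=rigid([(-.145,.09),(-.145,-.09),(.04,-.09),(.04,.09)],W)
W=ray("top",f([(415,127),(553,88),(631,365),(487,404)],360,165,6),.03)[:,:2]
print("blue",rigid([(.065,.0325),(.065,-.0325),(-.065,-.0325),(-.065,.0325)],W))
W=ray("top",f([(142,302),(257,321),(372,340)],110,175,6),.05)[:,:2]
print("keys",W,rigid([(-.035,.052),(-.035,0),(-.035,-.052)],W))
Rm=np.array([[np.cos(th),-np.sin(th)],[np.sin(th),np.cos(th)]])
P=[(x,y,z) for x,y,z in [(-.145,.09,.034),(-.145,-.09,.034),(.04,-.09,.034),(.04,.09,.034),(.02,.045,.041),(.02,-.045,.041),(.01,0,.041)]]
P=np.array([[*(Rm@np.array(p[:2])+t),p[2]] for p in P])
print(proj("side",P)); print(proj("top",P))
for q in proj("side",P): cv2.circle(im,tuple(int(round(v)) for v in q),1,(255,0,255),-1)
crop("side",im,150,215,310,325,5,"pics/gs2.png")
E
```

```text
gauge (np.float64(-0.2140318025138878), array([0.64060172, 0.01678612]), array([[-0.1, -0.2],
       [ 0.5, -0.2],
       [-0.8, -0. ],
       [ 0.4,  0.4]]))
blue (np.float64(0.22170915708647707), array([ 0.51780634, -0.40200595]), array([[ 1.8,  1.3],
       [ 0.3, -0.1],
       [-1.7, -0.2],
       [-0.4, -1. ]]))
keys [[0.48632272 0.42871277]
 [0.47652424 0.37764725]
 [0.46675347 0.32673329]] (np.float64(-0.1895892575557007), array([0.51090634, 0.37110183]), array([[ 0. ,  0.1],
       [ 0. ,  0.1],
       [-0. , -0.1]]))
[[266.42676524 308.0679876 ]
 [295.00363428 249.46643993]
 [228.08739612 231.2789615 ]
 [193.94352875 285.7519242 ]
 [209.98492174 271.61310155]
 [226.85567234 244.16471994]
 [222.2916957  258.61856834]]
[[244.68709875 210.74988735]
 [310.89626265 223.20687471]
 [323.96850459 155.91451774]
 [258.45207078 143.90411376]
 [273.02274153 153.43819631]
 [305.97930065 159.49540787]
 [288.75865017 160.07487748]]
```

View pics/gs2.png

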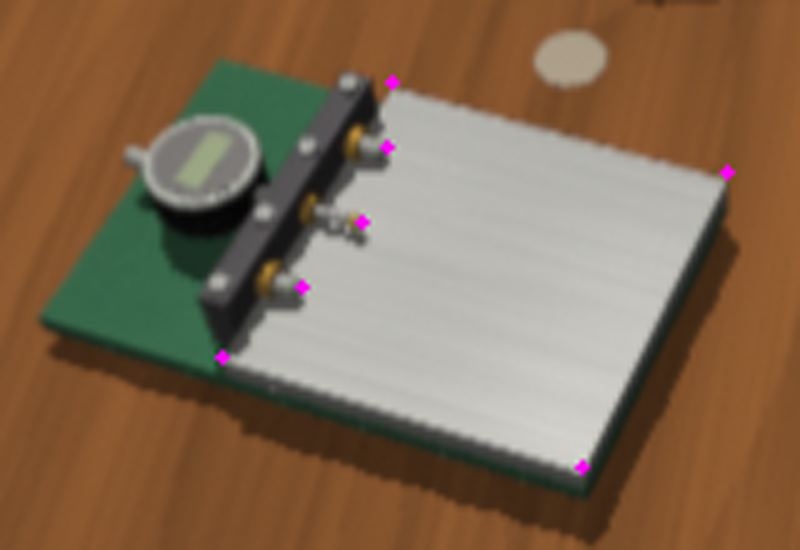

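View pics/ts.png

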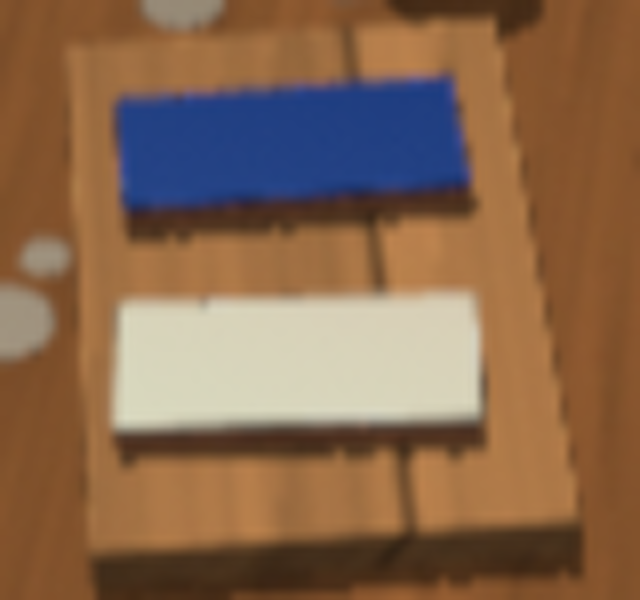

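```bash
python3 -m jog '[[0,0,0,-0.0222,1],[0,0,0,-0.0222,1],[0,0,0,-0.0222,1],[0,0,0,-0.0222,1],[0,0,0,-0.0222,1],[0,0,0,-0.0222,1],[0,0,0,-0.0222,1],[0,0,0,-0.0218,1],[0,0,0,0,1]]' 10; cat > d.py <<'E'
import sys
from h import *
from scipy.spatial.transform import Rotation as Ro
# args x y z yawdeg -> delta in tool frame (translation with present axes) and turn
s=r.get_state(); R=Ro.from_quat(s["eef_rot"]); M=R.as_matrix()
a=np.degrees(np.arctan2(M[1,0],M[0,0]))
print("clk",round(s["clock"],2),"pos",np.round(s["tool_pos"],4),"jaw",round(a,2),"down",np.round(M[:,2],4),"F",np.round(s["contact_force"],1),"op",round(s["opening"],3),"q7",round(s["q"][6],2))
if len(sys.argv)>3:
    t=np.array([float(v) for v in sys.argv[1:4]]); print("tool delta",np.round(M.T@(t-s["tool_pos"]),4), "along z-down approx")
if len(sys.argv)>4: 
    b=(float(sys.argv[4])-a+180)%360-180; print("turn",round(-b/360,4))
E
python3 d.py .487 .43 .12
```

```text
clock: 2.3
tool_pos: [0.2755, -0.561, 0.2386]
eef_rot: [1.0, -0.0, 0.0, -0.0]
contact_force: [0.6, 0.3, 0.4]
opening: 0.205
clk 2.3 pos [ 0.2755 -0.561   0.2386] jaw -0.03 down [ 3.e-04  3.e-04 -1.e+00] F [0.6 0.3 0.4] op 0.205 q7 0.68
tool delta [ 0.2109 -0.9911  0.119 ] along z-down approx
```

```bash
python3 -m jog '[[0.022,-0.036,0,0,1],[0.022,-0.036,0,0,1],[0.022,-0.036,0,0,1],[0.022,-0.036,0,0,1],[0.022,-0.036,0,0,1],[0.022,-0.036,0,0,1],[0.022,-0.036,0,0,1],[0.022,-0.036,0,0,1],[0.022,-0.036,0,0,1],[0.022,-0.036,0,0,1],[0.005,-0.04,0,0,1],[0.005,-0.04,0,0,1],[0.005,-0.04,0,0,1],[0.005,-0.04,0,0,1],[0.005,-0.04,0,0,1],[0.005,-0.04,0,0,1],[0,-0.04,0,0,1],[0,-0.04,0,0,1],[0,-0.04,0,0,1],[0,-0.04,0,0,1]]'
python3 d.py .4868 .430 .10
```

```text
clock: 4.3
tool_pos: [0.5261, 0.2006, 0.2389]
eef_rot: [1.0, -0.002, 0.0, 0.0]
contact_force: [0.4, -0.5, -0.6]
opening: 0.005
clk 4.3 pos [0.5261 0.2006 0.2389] jaw -0.26 down [ 5.e-04 -1.e-04 -1.e+00] F [ 0.4 -0.5 -0.6] op 0.005 q7 -0.78
tool delta [-0.0404 -0.2293  0.1388] along z-down approx
```

```bash
python3 -m jog '[[-0.006,-0.038,0,0,1],[-0.007,-0.038,0.02,0,1],[-0.007,-0.038,0.02,0,1],[-0.007,-0.038,0.02,0,1],[-0.007,-0.038,0.02,0,1],[-0.006,-0.038,0.02,0,1],[0,0,0.039,0,1],[0,0,0,0,1],[0,0,0,0,1]]'
python3 d.py .487 .430 .052
python3 - <<'E'
from h import *
im=r.snapshot("side");crop("side",im,180,340,320,470,4.5,"pics/k1.png")
E
```

```text
clock: 5.2
tool_pos: [0.4866, 0.4256, 0.0996]
eef_rot: [1.0, -0.002, -0.0, 0.001]
contact_force: [0.3, -0.3, 0.7]
opening: 0.011
clk 5.2 pos [0.4866 0.4256 0.0996] jaw -0.19 down [-3.0e-04 -2.4e-03 -1.0e+00] F [ 0.3 -0.3  0.7] op 0.011 q7 -1.14
tool delta [ 0.0004 -0.0045  0.0476] along z-down approx
```

View pics/k1.png

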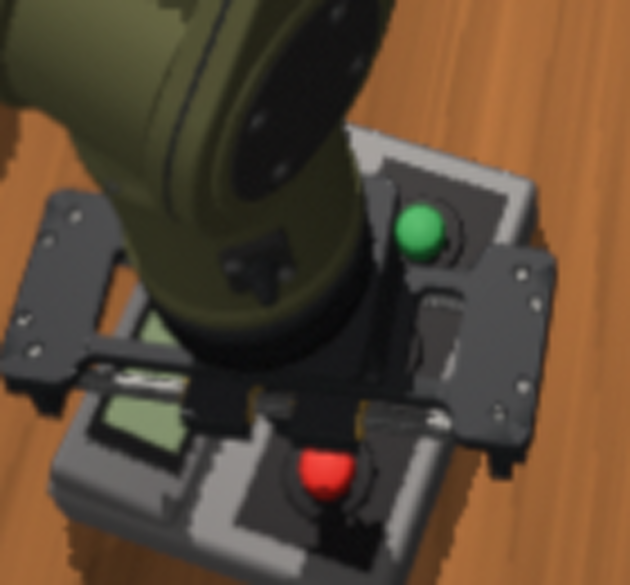

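The side crop shows the closed fingers poised over the red key, at about (253,443).

```bash
python3 -m jog '[[0,-0.003,0.02,0,1],[0,0,0.02,0,1],[0,0,0.006,0,1],[0,0,0.004,0,1],[0,0,0.003,0,1],[0,0,0.002,0,1],[0,0,0,0,1]]'
python3 d.py .487 .430 .044
```

```text
clock: 5.95
tool_pos: [0.4875, 0.4291, 0.0483]
eef_rot: [1.0, -0.001, 0.001, 0.0]
contact_force: [-3.2, -6.8, 19.3]
opening: 0.007
clk 5.95 pos [0.4875 0.4291 0.0483] jaw -0.13 down [ 0.0024 -0.001  -1.    ] F [-3.2 -6.8 19.3] op 0.007 q7 -1.17
tool delta [-0.0005 -0.0009  0.0043] along z-down approx
```

```bash
python3 - <<'E'
from h import *
im=r.snapshot("side");crop("side",im,180,340,320,470,4.5,"pics/k2.png")
im=r.snapshot("top");crop("top",im,100,175,220,265,6,"pics/k2t.png")
E
python3 d.py
```

```text
clk 6.05 pos [0.4875 0.4291 0.0483] jaw -0.12 down [ 2.5e-03 -9.0e-04 -1.0e+00] F [-2.9 -6.4 17.7] op 0.01 q7 -1.17
```

View pics/k2.png

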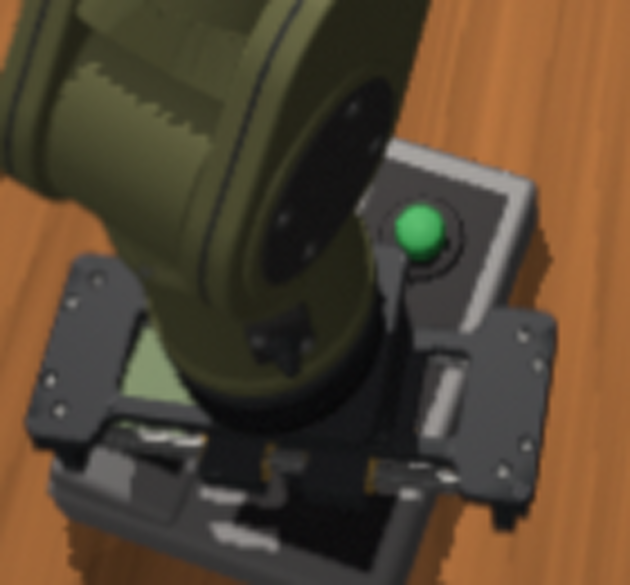

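View pics/k2t.png

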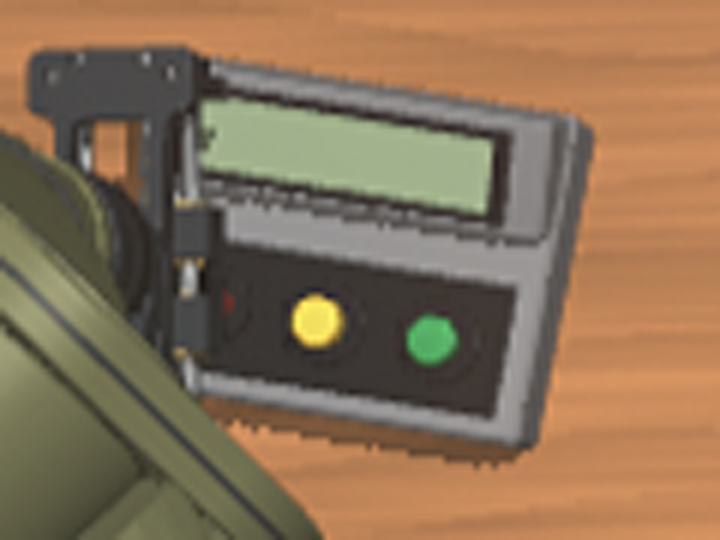

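```bash
python3 -m jog '[[0,0,-0.01,0,1],[0,0,-0.03,0,1],[0,0,-0.05,0,1],[0.0,0.05,-0.05,0,1],[0.03,0.05,-0.03,0,1],[0.03,0.05,0,0,1],[0.03,0.05,0,0,1]]'
python3 - <<'E'
from h import *
im=r.snapshot("side");crop("side",im,225,375,295,470,6.3,"pics/k3.png")
print(im.shape)
P=[]
for k in((.4868,.4300),(.4766,.3785),(.4667,.3280)): P+= [(*k,.05),(*k,.04)]
print(proj("side",P))
for n in("side","top"):
    if n=="top": im=r.snapshot(n); crop(n,im,120,205,190,245,10,"pics/k3t.png")
E
```

```text
clock: 6.75
tool_pos: [0.5623, 0.2702, 0.1956]
eef_rot: [1.0, 0.0, 0.002, -0.001]
contact_force: [0.9, -0.1, -0.9]
opening: 0.003
(480, 640, 3)
[[251.88243531 442.4429489 ]
 [252.47926783 444.16319919]
 [262.84545686 415.12125536]
 [263.326936   417.01726477]
 [272.8263041  390.09962708]
 [273.20875261 392.14075641]]
```

View pics/k3.png

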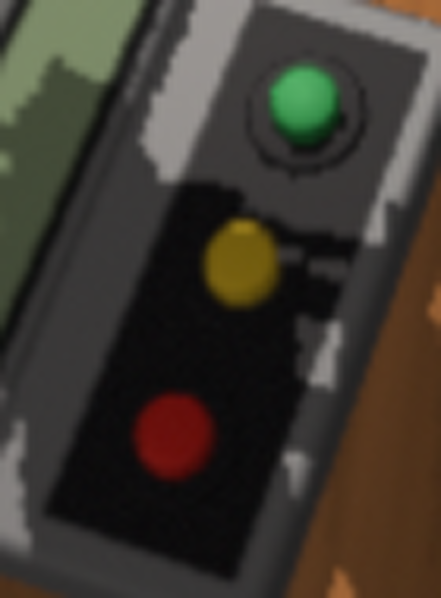

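View pics/k3t.png

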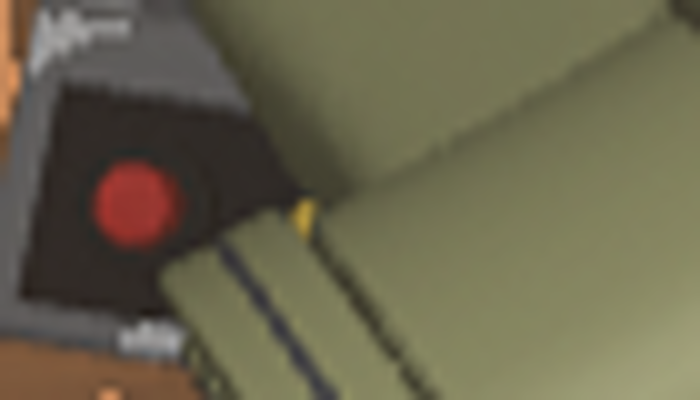

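```bash
python3 -m jog '[[-0.03,-0.05,0,0,1],[-0.03,-0.05,0.03,0,1],[-0.015,-0.04,0.04,0,1],[0,-0.02,0.04,0,1],[0,0,0.03,0,1],[0,0,0,0,1],[0,0,0,0,1]]'
python3 d.py .487 .4302 .052
```

```text
clock: 7.55
tool_pos: [0.4997, 0.4059, 0.0667]
eef_rot: [1.0, -0.001, 0.0, -0.0]
contact_force: [1.2, 0.6, -0.1]
opening: 0.007
clk 7.55 pos [0.4997 0.4059 0.0667] jaw -0.08 down [ 7.e-04  2.e-04 -1.e+00] F [ 1.2  0.6 -0.1] op 0.007 q7 -1.13
tool delta [-0.0128 -0.0243  0.0147] along z-down approx
```

```bash
python3 -m jog '[[-0.008,-0.012,0,0,1],[-0.005,-0.012,0,0,1],[0,0,0.012,0,1],[0,0,0,0,1],[0,0,0,0,1]]'; python3 d.py
for i in 1 2 3 4 5 6; do sleep 0; done
python3 -m jog '[[0,0,0.003,0,1],[0,0,0,0,1],[0,0,0,0,1]]'; python3 -m jog '[[0,0,0.002,0,1],[0,0,0,0,1],[0,0,0,0,1]]'; python3 d.py; python3 - <<'E'
from plant import r
print(r.get_state()["moment"])
E
```

```text
clock: 8.05
tool_pos: [0.486, 0.4299, 0.0538]
eef_rot: [1.0, -0.0, -0.0, 0.0]
contact_force: [-0.2, 0.7, 1.0]
opening: 0.003
clk 8.05 pos [0.486  0.4299 0.0538] jaw -0.03 down [-2.e-04 -1.e-04 -1.e+00] F [-0.2  0.7  1. ] op 0.003 q7 -1.16
clock: 8.35
tool_pos: [0.4864, 0.4298, 0.0511]
eef_rot: [1.0, -0.0, 0.0, -0.0]
contact_force: [-0.3, 0.6, 3.2]
opening: 0.004
clock: 8.65
tool_pos: [0.4864, 0.4299, 0.049]
eef_rot: [1.0, -0.0, 0.0, 0.0]
contact_force: [-0.9, 0.6, 4.9]
opening: 0.007
clk 8.65 pos [0.4864 0.4299 0.049 ] jaw -0.04 down [ 3.e-04 -0.e+00 -1.e+00] F [-0.9  0.6  4.9] op 0.007 q7 -1.17
[0.02800332 0.14329793 0.01203023]
```

```bash
for k in 1 ; do python3 -m jog '[[0,0,0.001,0,1],[0,0,0,0,1]]'; python3 -m jog '[[0,0,0.001,0,1],[0,0,0,0,1]]'; python3 -m jog '[[0,0,0.001,0,1],[0,0,0,0,1]]'; done; python3 d.py
```

```text
clock: 8.85
tool_pos: [0.4864, 0.4299, 0.0485]
eef_rot: [1.0, -0.0, 0.0, 0.0]
contact_force: [-2.6, -0.0, 7.9]
opening: 0.007
clock: 9.05
tool_pos: [0.4864, 0.4299, 0.0484]
eef_rot: [1.0, -0.0, 0.0, 0.0]
contact_force: [-3.5, -1.4, 14.4]
opening: 0.002
clock: 9.25
tool_pos: [0.4864, 0.4299, 0.0483]
eef_rot: [1.0, -0.0, 0.001, 0.0]
contact_force: [-4.7, -3.3, 19.5]
opening: 0.006
clk 9.25 pos [0.4864 0.4299 0.0483] jaw -0.05 down [ 1.1e-03 -2.0e-04 -1.0e+00] F [-4.7 -3.3 19.5] op 0.006 q7 -1.17
```

```bash
python3 -m jog '[[0,0,-0.01,0,1],[0,0,-0.01,0,1],[0,0,0,0,1],[-0.005,0.026,0,0,1],[-0.005,0.025,0,0,1],[0,0,0,0,1],[0,0,0.008,0,1],[0,0,0,0,1]]'; python3 -m jog '[[0,0,0.004,0,1],[0,0,0.003,0,1],[0,0,0,0,1]]' ; python3 -m jog '[[0,0,0.002,0,1],[0,0,0,0,1]]' ;  python3 -m jog '[[0,0,0.002,0,1],[0,0,0,0,1]]'
```

```text
clock: 10.05
tool_pos: [0.4757, 0.3796, 0.0566]
eef_rot: [1.0, 0.0, -0.001, -0.0]
contact_force: [0.2, -0.7, 0.4]
opening: 0.006
clock: 10.35
tool_pos: [0.4761, 0.3803, 0.0508]
eef_rot: [1.0, 0.0, 0.0, -0.001]
contact_force: [1.1, 1.2, 3.1]
opening: 0.005
clock: 10.55
tool_pos: [0.4761, 0.3803, 0.0492]
eef_rot: [1.0, 0.0, 0.0, -0.001]
contact_force: [-1.0, 3.3, 3.6]
opening: 0.003
clock: 10.75
tool_pos: [0.4762, 0.3803, 0.0484]
eef_rot: [1.0, 0.0, 0.001, -0.001]
contact_force: [-2.4, 1.7, 12.4]
opening: 0.007
```

```bash
python3 -m jog '[[0,0,-0.01,0,1],[0,0,-0.01,0,1],[0,0,0,0,1],[-0.005,0.026,0,0,1],[-0.005,0.026,0,0,1],[0,0,0,0,1],[0,0,0.01,0,1],[0,0,0,0,1]]'; python3 -m jog '[[0,0,0.004,0,1],[0,0,0.002,0,1],[0,0,0,0,1]]' ; python3 -m jog '[[0,0,0.002,0,1],[0,0,0,0,1]]' ;  python3 -m jog '[[0,0,0.002,0,1],[0,0,0,0,1]]'
```

```text
clock: 11.55
tool_pos: [0.4656, 0.3274, 0.0555]
eef_rot: [1.0, 0.0, -0.001, 0.0]
contact_force: [0.0, -0.3, -0.7]
opening: 0.005
clock: 11.85
tool_pos: [0.4661, 0.3279, 0.0508]
eef_rot: [1.0, 0.0, 0.0, -0.001]
contact_force: [-1.0, 1.2, 3.9]
opening: 0.005
clock: 12.05
tool_pos: [0.466, 0.3279, 0.0491]
eef_rot: [1.0, 0.0, 0.0, -0.001]
contact_force: [-0.6, 2.2, 4.2]
opening: 0.006
clock: 12.25
tool_pos: [0.4661, 0.3279, 0.0483]
eef_rot: [1.0, 0.0, 0.001, -0.001]
contact_force: [-2.6, 0.8, 14.9]
opening: 0.005
```

```bash
python3 -m jog '[[0,0,-0.01,0,1],[0,0,-0.03,0,1],[0,0.01,-0.04,0,0.5],[0,0.03,-0.035,0,0],[0.005,0.04,-0.03,0,0],[0.005,0.04,-0.03,0,0],[0.005,0.04,0,0,0],[0.005,0.04,0,0,0],[0.005,0.04,0,0,0],[0.005,0.04,0,0,0],[0.005,0.04,0,0,0],[0.005,0.04,0,0,0],[0.005,0.04,0,0,0],[0.003,0.04,0,0,0],[0.003,0.04,0,0,0],[0,0.04,0,0,0],[0,0.04,0,0,0],[0,0.04,0,0,0],[0,0.04,0,0,0],[0,0.04,0,0,0]]'; python3 -m jog '[[0,0,0,0.0215,0],[0,0,0,0.0215,0],[0,0,0,0.0215,0],[0,0,0,0.0215,0],[0,0,0,0.0215,0],[0,0,0,0.0215,0],[0,0,0,0.0215,0],[0,0,0,0.0215,0],[0,0,0,0.0215,0],[0,0,0,0.0215,0],[0,0,0,0,0]]'; python3 d.py .5175 -.400 .07 -77.3
```

```text
clock: 14.25
tool_pos: [0.5154, -0.355, 0.2212]
eef_rot: [1.0, -0.001, -0.001, 0.0]
contact_force: [0.2, 0.5, -0.1]
opening: 1.002
clock: 15.35
tool_pos: [0.5159, -0.3529, 0.2213]
eef_rot: [0.78, -0.626, -0.001, 0.001]
contact_force: [-0.3, -0.2, 0.3]
opening: 1.001
clk 15.35 pos [ 0.5159 -0.3529  0.2213] jaw -77.49 down [-1.8e-03 -4.0e-04 -1.0e+00] F [-0.3 -0.2  0.3] op 1.001 q7 -0.92
tool delta [0.0463 0.0083 0.1513] along z-down approx
turn -0.0005
```

```bash
python3 -m jog '[[0.023,0.004,0.03,0,0],[0.023,0.004,0.04,0,0],[0,0,0.04,0,0],[0,0,0.04,0,0],[0,0,0,0,0],[0,0,0,0,0]]'; python3 d.py .5175 -.400 .025 -77.3
python3 - <<'E'
from h import *
im=r.snapshot("side");crop("side",im,240,110,360,215,6,"pics/g1.png")
im=r.snapshot("top");crop("top",im,360,150,490,260,6,"pics/g1t.png")
E
```

```text
clock: 15.95
tool_pos: [0.5186, -0.3993, 0.0717]
eef_rot: [0.781, -0.625, -0.001, 0.0]
contact_force: [1.2, -0.0, 0.4]
opening: 0.995
clk 15.95 pos [ 0.5186 -0.3993  0.0717] jaw -77.34 down [-9.e-04  7.e-04 -1.e+00] F [ 1.2 -0.   0.4] op 0.995 q7 -0.89
tool delta [0.0004 0.0012 0.0467] along z-down approx
turn -0.0001
```

View pics/g1.png

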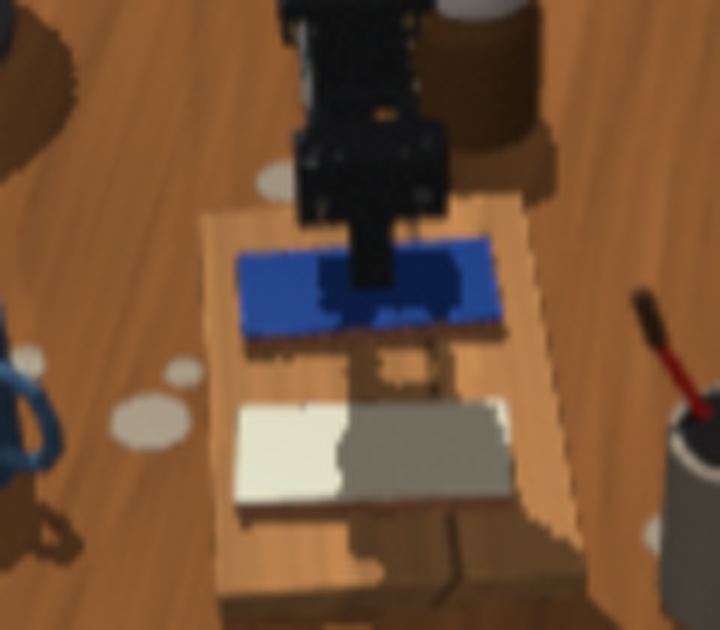

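View pics/g1t.png

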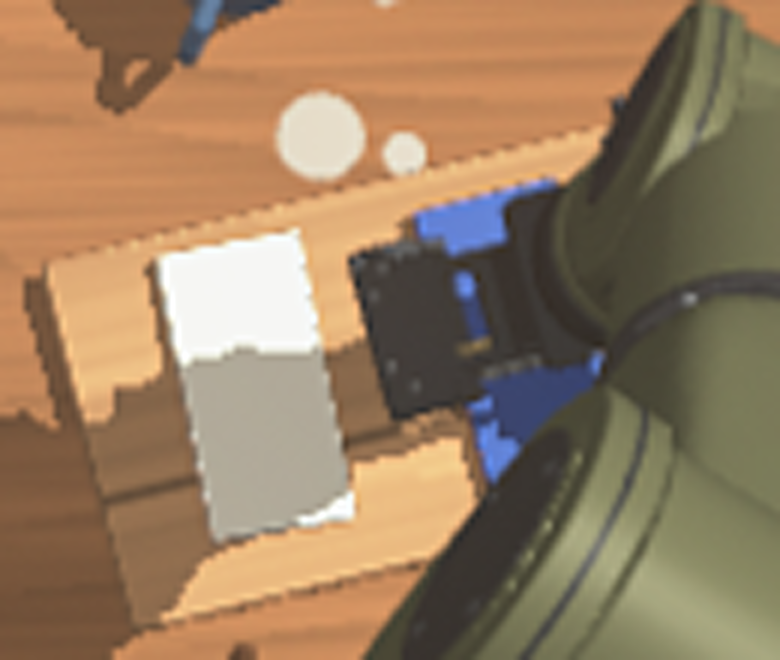

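The side view shows the open fingers above the blue tile, with the near fingertip at about (302,157). I'll check that against where the arm thinks the tip is.

```bash
python3 - <<'E'
from h import *
a=np.radians(-77.3);d=np.array([np.cos(a),np.sin(a)])
for z in(.0717,.0673):
  for o in (-.044,-.0615): print(z,o,(proj("side",[[*(np.array([.5186,-.3993])+o*d),z]])-[240,110])*6)
# tile model corners in both
e=np.array([-d[1],d[0]])
for c in ((.5178,-.402),(.5175,-.4)):
  P=[[*(np.array(c)+sx*.065*e+sy*.0325*d),.03] for sx,sy in((1,1),(1,-1),(-1,-1),(-1,1))]
  print(((proj("side",P)-[240,110])*6).round(0).tolist(),((proj("top",P)-[360,150])*6).round(0).tolist())
E
```

```text
0.0717 -0.044 [[366.89470467 273.41247425]]
0.0717 -0.0615 [[369.75989201 296.95458948]]
0.0673 -0.044 [[367.15892781 280.55170614]]
0.0673 -0.0615 [[370.01954491 304.09906841]]
[[232.0, 247.0], [238.0, 330.0], [501.0, 312.0], [487.0, 229.0]] [[551.0, 175.0], [409.0, 211.0], [487.0, 492.0], [629.0, 456.0]]
[[232.0, 249.0], [238.0, 333.0], [501.0, 315.0], [487.0, 232.0]] [[546.0, 176.0], [405.0, 211.0], [482.0, 493.0], [625.0, 457.0]]
```

```bash
python3 -m jog '[[0,0.001,0.02,0,0],[0,0,0.012,0,0],[0,0,0.006,0,0],[0,0,0.0,0,0],[0,0,0.0,0,0]]'; python3 -m jog '[[0,0,0.003,0,0],[0,0,0,0,0]]';python3 -m jog '[[0,0,0.003,0,0],[0,0,0,0,0]]'
```

```text
clock: 16.55
tool_pos: [0.5184, -0.3999, 0.0343]
eef_rot: [0.78, -0.625, 0.001, -0.0]
contact_force: [-0.2, -0.3, 0.1]
opening: 1.001
clock: 16.75
tool_pos: [0.518, -0.3996, 0.0307]
eef_rot: [0.78, -0.625, 0.0, -0.0]
contact_force: [0.4, 0.0, -0.9]
opening: 0.999
clock: 16.95
tool_pos: [0.5177, -0.3995, 0.0273]
eef_rot: [0.78, -0.625, -0.0, 0.0]
contact_force: [0.1, -1.1, 0.6]
opening: 0.998
```

```bash
python3 -m jog '[[0,0,0.002,0,0],[0,0,0,0,0]]';python3 -m jog '[[0,0,0.002,0,0],[0,0,0,0,0]]';python3 -m jog '[[0,0,0.001,0,0],[0,0,0,0,0]]'
```

```text
clock: 17.15
tool_pos: [0.5178, -0.3995, 0.0253]
eef_rot: [0.78, -0.625, -0.0, 0.0]
contact_force: [-0.0, 0.2, -0.7]
opening: 0.998
clock: 17.35
tool_pos: [0.5178, -0.3995, 0.0234]
eef_rot: [0.78, -0.625, -0.0, 0.0]
contact_force: [0.4, 0.1, -0.4]
opening: 1.0
clock: 17.55
tool_pos: [0.5178, -0.3996, 0.0225]
eef_rot: [0.78, -0.625, -0.0, 0.0]
contact_force: [-0.5, -0.3, -0.6]
opening: 1.005
```

```bash
python3 -m jog '[[0,0,0.001,0,0],[0,0,0,0,0]]';python3 -m jog '[[0,0,0,0,0.2],[0,0,0,0,0.4],[0,0,0,0,0.6],[0,0,0,0,0.6],[0,0,0,0,0.6],[0,0,0,0,0.6],[0,0,0,0,0.6]]' 25; python3 d.py
```

```text
clock: 17.75
tool_pos: [0.5179, -0.3995, 0.0215]
eef_rot: [0.78, -0.625, -0.0, 0.0]
contact_force: [0.6, -0.0, -0.3]
opening: 0.999
clock: 18.45
tool_pos: [0.518, -0.3998, 0.0217]
eef_rot: [0.78, -0.625, 0.0, 0.0]
contact_force: [0.5, -0.2, 0.3]
opening: 0.731
clk 18.45 pos [ 0.518  -0.3998  0.0217] jaw -77.44 down [ 2.e-04 -4.e-04 -1.e+00] F [ 0.5 -0.2  0.3] op 0.731 q7 -0.9
```

```bash
python3 -m jog '[[0,0,-0.01,0,0.6],[0,0,-0.02,0,0.6],[0,0,-0.03,0,0.6],[0,0,-0.04,0,0.6],[0,0,-0.04,0,0.6],[0,0,-0.02,0,0.6],[0,0,0,0,0.6]]' 30; python3 d.py .5786 .0299 .18 -12.26
python3 - <<'E'
from h import *
im=r.snapshot("side");crop("side",im,220,50,380,200,4,"pics/l1.png")
E
```

```text
clock: 19.15
tool_pos: [0.5196, -0.4006, 0.1855]
eef_rot: [0.78, -0.626, 0.003, -0.0]
contact_force: [0.5, 0.6, -2.7]
opening: 0.733
clk 19.15 pos [ 0.5196 -0.4006  0.1855] jaw -77.44 down [ 0.0057 -0.0037 -1.    ] F [ 0.5  0.6 -2.7] op 0.733 q7 -0.87
tool delta [-0.4074 -0.1512  0.0042] along z-down approx
turn -0.1811
```

View pics/l1.png

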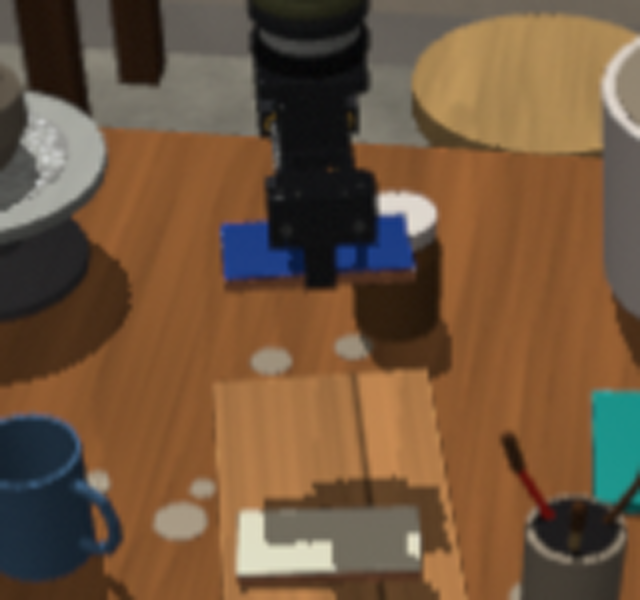

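```bash
python3 -m jog '[[0,0,0,-0.0201,0.6],[0,0,0,-0.0201,0.6],[0,0,0,-0.0201,0.6],[0,0,0,-0.0201,0.6],[0,0,0,-0.0201,0.6],[0,0,0,-0.0201,0.6],[0,0,0,-0.0201,0.6],[0,0,0,-0.0201,0.6],[0,0,0,-0.0203,0.6],[0,0,0,0,0.6]]'; python3 d.py .5761 .0318 .12 -12.26
```

```text
clock: 20.2
tool_pos: [0.5164, -0.3987, 0.1791]
eef_rot: [0.994, -0.106, -0.002, -0.001]
contact_force: [0.6, 0.0, -2.8]
opening: 0.734
clk 20.2 pos [ 0.5164 -0.3987  0.1791] jaw -12.2 down [-0.0035  0.0032 -1.    ] F [ 0.6  0.  -2.8] op 0.734 q7 0.02
tool delta [-0.0324 -0.4333  0.0603] along z-down approx
turn 0.0002
```

```bash
python3 -m jog '[[-0.002,-0.02,0,0,0.6],[-0.002,-0.035,0,0,0.6],[-0.003,-0.035,0,0,0.6],[-0.003,-0.035,0,0,0.6],[-0.003,-0.035,0,0,0.6],[-0.003,-0.035,0,0,0.6],[-0.003,-0.035,0,0,0.6],[-0.003,-0.035,0,0,0.6],[-0.003,-0.035,0,0,0.6],[-0.003,-0.035,0,0,0.6],[-0.002,-0.035,0.01,0,0.6],[-0.002,-0.035,0.02,0,0.6],[0,-0.02,0.02,0,0.6],[0,-0.008,0.01,0,0.6],[0,0,0,0,0.6],[0,0,0,0,0.6]]'; python3 d.py .5761 .0318 .055 -12.26
python3 - <<'E'
from h import *
im=r.snapshot("side");crop("side",im,150,180,330,330,4,"pics/p1.png")
im=r.snapshot("top");crop("top",im,220,100,360,240,4.5,"pics/p1t.png")
E
```

```text
clock: 21.8
tool_pos: [0.5781, 0.0284, 0.1214]
eef_rot: [0.994, -0.108, -0.0, 0.001]
contact_force: [0.3, 0.1, -2.3]
opening: 0.732
clk 21.8 pos [0.5781 0.0284 0.1214] jaw -12.39 down [-0.001  -0.0018 -1.    ] F [ 0.3  0.1 -2.3] op 0.732 q7 -0.74
tool delta [-0.0027 -0.003   0.0664] along z-down approx
turn -0.0004
```

View pics/p1.png

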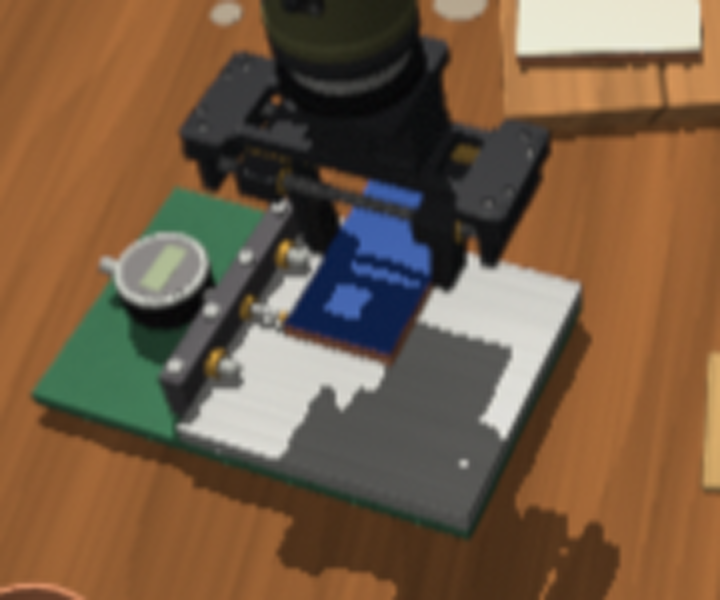

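View pics/p1t.png

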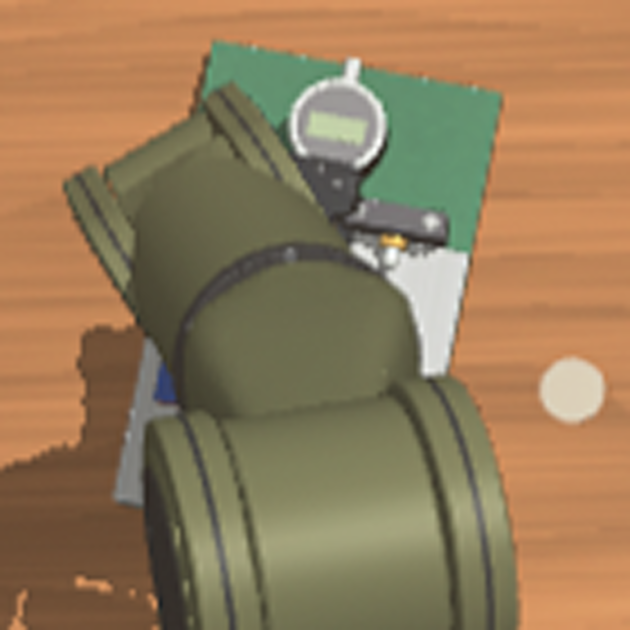

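The side view shows the tile held level over the table in front of the plunger. The top view is mostly hidden by the arm.

```bash
python3 -m jog '[[-0.0025,-0.003,0.02,0,0.6],[0,0,0.03,0,0.6],[0,0,0.018,0,0.6],[0,0,0.008,0,0.6],[0,0,0,0,0.6],[0,0,0,0,0.6]]'; python3 d.py .5761 .0318 .0375 -12.26;  python3 -m jog '[[0,0,0.003,0,0.6],[0,0,0,0,0.6]]';  python3 -m jog '[[0,0,0.002,0,0.6],[0,0,0,0,0.6]]'
```

```text
clock: 22.5
tool_pos: [0.5775, 0.0333, 0.0466]
eef_rot: [0.994, -0.107, 0.001, -0.0]
contact_force: [-0.1, -0.1, -2.6]
opening: 0.732
clk 22.5 pos [0.5775 0.0333 0.0466] jaw -12.3 down [ 0.0018  0.     -1.    ] F [-0.1 -0.1 -2.6] op 0.732 q7 -0.8
tool delta [-0.001   0.0018  0.0091] along z-down approx
turn -0.0001
clock: 22.7
tool_pos: [0.5771, 0.0338, 0.0432]
eef_rot: [0.994, -0.107, 0.001, -0.0]
contact_force: [-0.2, -0.3, -2.4]
opening: 0.735
clock: 22.9
tool_pos: [0.5766, 0.0338, 0.0406]
eef_rot: [0.994, -0.107, 0.0, 0.0]
contact_force: [-0.5, -0.2, -2.9]
opening: 0.734
```

```bash
python3 -m jog '[[0,0.0015,0.002,0,0.6],[0,0,0,0,0.6]]';  python3 -m jog '[[0,0,0.001,0,0.6],[0,0,0,0,0.6]]'; python3 -m jog '[[0,0,0.001,0,0.6],[0,0,0,0,0.6]]'; python3 d.py
python3 - <<'E'
from h import *
im=r.snapshot("side");crop("side",im,185,215,305,315,6.5,"pics/p2.png")
E
```

```text
clock: 23.1
tool_pos: [0.5761, 0.032, 0.0384]
eef_rot: [0.994, -0.107, -0.0, 0.0]
contact_force: [0.5, 0.1, -2.5]
opening: 0.732
clock: 23.3
tool_pos: [0.5763, 0.0322, 0.0377]
eef_rot: [0.994, -0.107, 0.0, 0.0]
contact_force: [-0.7, -0.5, -1.5]
opening: 0.734
clock: 23.5
tool_pos: [0.5764, 0.0323, 0.0376]
eef_rot: [0.994, -0.107, 0.0, 0.0]
contact_force: [-1.7, 0.0, 7.4]
opening: 0.733
clk 23.5 pos [0.5764 0.0323 0.0376] jaw -12.24 down [ 5.e-04 -5.e-04 -1.e+00] F [-1.7  0.   7.4] op 0.733 q7 -0.8
```

View pics/p2.png

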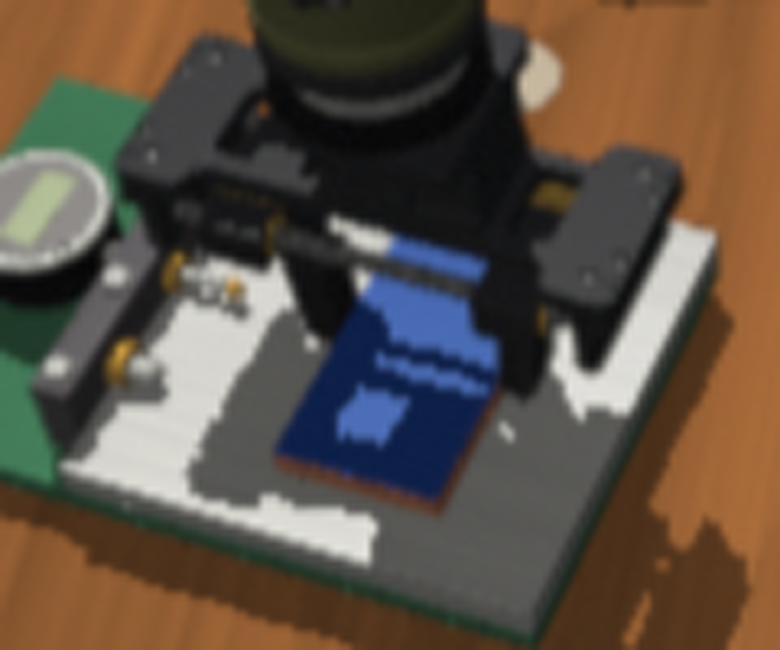

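```bash
python3 - <<'E'
from h import *
f=lambda L,x0,y0,s:np.array([((x+.5)/s-.5+x0,(y+.5)/s-.5+y0) for x,y in L])
M=np.array([(-.145,.09),(-.145,-.09),(.04,-.09),(.04,.09)])
W=ray("side",f([(586,473),(727,183),(393,88),(224,364)],150,215,5),.034)[:,:2]
mc=M.mean(0);wc=W.mean(0);H=(M-mc).T@(W-wc);th=np.arctan2(H[0,1]-H[1,0],H[0,0]+H[1,1]);R=np.array([[np.cos(th),-np.sin(th)],[np.sin(th),np.cos(th)]]);t=wc-R@mc
print("side gauge",th,t,((M@R.T+t-W)*1e3).round(1))
T=ray("side",f([(278,457),(440,500),(500,398)],185,215,6.5),.046)[:,:2]
print("tile corners in gauge frame",((T-t)@R).round(4))
s=r.get_state()["tool_pos"][:2]
for g in((th,t),(-.214,np.array([.6406,.0168]))):
    c,q=np.cos(g[0]),np.sin(g[0]); print("tcp in gauge",((s-g[1])@np.array([[c,-q],[q,c]])).round(4))
E
```

```text
side gauge -0.2133719474774856 [0.63917769 0.02075969] [[-0.1  1.1]
 [-0.6 -1.6]
 [-0.3  0.9]
 [ 1.  -0.4]]
tile corners in gauge frame [[-0.0364  0.0653]
 [-0.0986  0.0631]
 [-0.1008  0.0156]]
tcp in gauge [-0.0639 -0.002 ]
tcp in gauge [-0.0661  0.0015]
```

```bash
python3 -m jog '[[0,0,-0.001,0,0.4],[0,0,0,0,0.2],[0,0,0,0,0.12],[0,0,0,0,0.12],[0,0,0,0,0.12]]';python3 -m jog '[[0,0,-0.005,0,0.12],[0,0,-0.01,0,0.12],[0,0,-0.03,0,0.12],[0,0,-0.04,0,0.12],[0,0,0,0,0.12]]'; python3 d.py
python3 - <<'E'
from h import *
im=r.snapshot("side");crop("side",im,185,215,305,315,6.5,"pics/p3.png")
E
```

```text
clock: 24.05
tool_pos: [0.5764, 0.0324, 0.0375]
eef_rot: [0.994, -0.107, 0.0, -0.0]
contact_force: [-1.4, -0.8, 0.7]
opening: 0.884
clock: 24.55
tool_pos: [0.5797, 0.0331, 0.1279]
eef_rot: [0.994, -0.107, 0.005, -0.001]
contact_force: [0.5, 0.1, 0.5]
opening: 0.88
clk 24.55 pos [0.5797 0.0331 0.1279] jaw -12.26 down [ 0.0096  0.0017 -1.    ] F [0.5 0.1 0.5] op 0.88 q7 -0.75
```

View pics/p3.png

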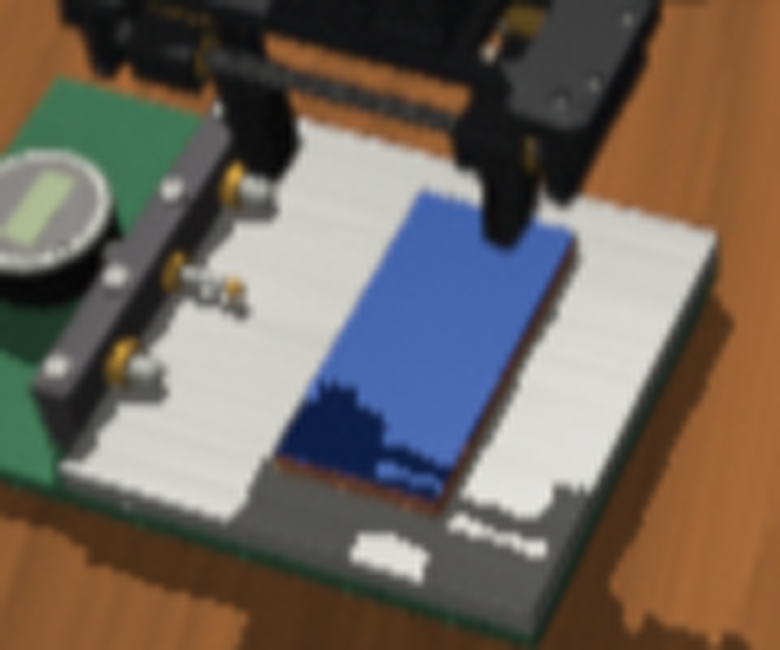

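The tile lies flat on the table, its near end about 25 mm in from the table's near edge and parallel to the studs.

```bash
python3 -m jog '[[-0.01,0,0,0,1],[-0.02,0,0,0,1],[-0.02,0,0,0,1],[0,0,0,-0.0208,1],[0,0,0,-0.0208,1],[0,0,0,-0.0208,1],[0,0,0,-0.0208,1],[0,0,0,-0.0208,1],[0,0,0,-0.0208,1],[0,0,0,-0.0208,1],[0,0,0,-0.0208,1],[0,0,0,-0.0208,1],[0,0,0,-0.0208,1],[0,0,0,-0.0208,1],[0,0,0,-0.0212,1],[0,0,0,0,1],[0,0,0,0,1]]' 15;  python3 d.py .5266 .0433 .045 77.74
python3 - <<'E'
from h import *
f=lambda L,x0,y0,s:np.array([((x+.5)/s-.5+x0,(y+.5)/s-.5+y0) for x,y in L])
T=ray("side",f([(280,458),(420,190),(575,235),(438,498)],185,215,6.5),.046)[:,:2]
c,q=np.cos(-.2134),np.sin(-.2134);print(((T-[.6392,.02076])@np.array([[c,-q],[q,c]])).round(4))
E
```

```text
clock: 26.3
tool_pos: [0.5263, 0.0429, 0.1218]
eef_rot: [0.779, 0.627, -0.001, -0.001]
contact_force: [0.5, -0.5, -0.5]
opening: 0.004
clk 26.3 pos [0.5263 0.0429 0.1218] jaw 77.61 down [-0.0023 -0.     -1.    ] F [ 0.5 -0.5 -0.5] op 0.004 q7 0.35
tool delta [0.0005 0.0004 0.0768] along z-down approx
turn -0.0003
[[-0.0372  0.0654]
 [-0.0326 -0.0643]
 [-0.0972 -0.0632]
 [-0.0976  0.0625]]
```

```bash
python3 -m jog '[[0,0,0.03,0,1],[0,0,0.03,0,1],[0,0,0.013,-0.0003,1],[0,0,0,0,1],[0,0,0,0,1]]';python3 -m jog '[[0,0,0.003,0,1],[0,0,0,0,1],[0,0,0,0,1]]';python3 d.py .5266 .0433 .042 77.74
python3 - <<'E'
from h import *
im=r.snapshot("side");crop("side",im,185,195,325,315,5.5,"pics/p4.png")
E
```

```text
clock: 26.8
tool_pos: [0.5272, 0.0432, 0.0497]
eef_rot: [0.778, 0.628, -0.0, -0.0]
contact_force: [0.4, -0.8, 0.4]
opening: 0.002
clock: 27.1
tool_pos: [0.5278, 0.0429, 0.0471]
eef_rot: [0.778, 0.628, 0.0, 0.0]
contact_force: [-0.8, 0.9, -0.3]
opening: 0.005
clk 27.1 pos [0.5278 0.0429 0.0471] jaw 77.84 down [ 0.001  0.    -1.   ] F [-0.8  0.9 -0.3] op 0.005 q7 0.21
tool delta [ 0.0001 -0.0012  0.0051] along z-down approx
turn 0.0003
```

View pics/p4.png

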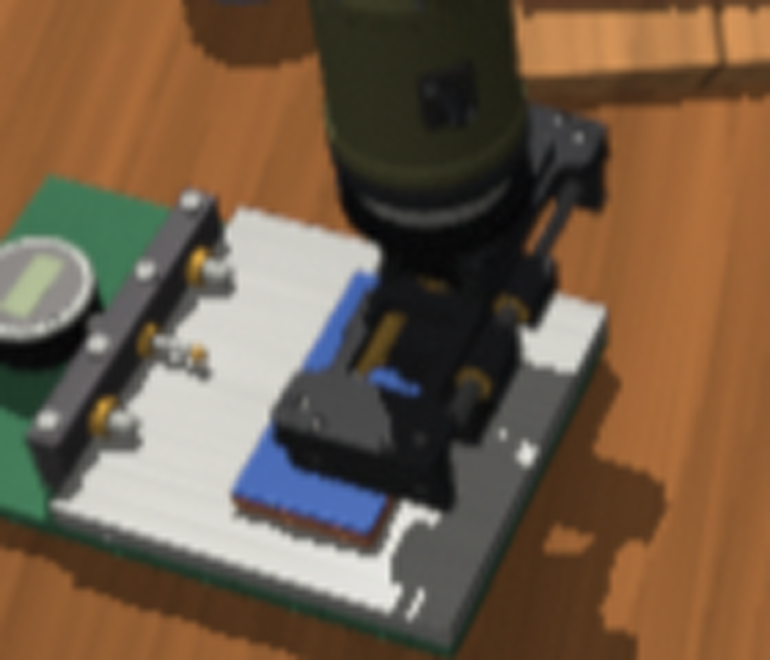

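```bash
python3 -m jog '[[0,0,0.004,0,1],[0,0,0,0,1]]';python3 -m jog '[[0,0,0.002,0,1],[0,0,0,0,1],[0,0,0,0,1]]';python3 -m jog '[[0,0,0.001,0,1],[0,0,0,0,1],[0,0,0,0,1]]'; python3 d.py
```

```text
clock: 27.35
tool_pos: [0.5273, 0.0427, 0.0423]
eef_rot: [0.778, 0.628, -0.0, -0.0]
contact_force: [-0.4, 0.6, -0.1]
opening: 0.003
clock: 27.65
tool_pos: [0.5274, 0.043, 0.0405]
eef_rot: [0.778, 0.628, -0.0, -0.0]
contact_force: [-1.1, 0.6, 0.7]
opening: 0.008
clock: 27.95
tool_pos: [0.5275, 0.0429, 0.0396]
eef_rot: [0.778, 0.628, 0.0, 0.0]
contact_force: [0.6, 0.7, 0.8]
opening: 0.006
clk 27.95 pos [0.5275 0.0429 0.0396] jaw 77.87 down [ 1.e-04 -1.e-04 -1.e+00] F [0.6 0.7 0.8] op 0.006 q7 0.2
```

```bash
python3 -m jog '[[0,0.004,0,0,1],[0,0.004,0,0,1],[0,0.004,0,0,1],[0,0.004,0,0,1],[0,0.004,0,0,1],[0,0.004,0,0,1],[0,0.004,0,0,1],[0,0.004,0,0,1],[0,0.004,0,0,1],[0,0.004,0,0,1],[0,0,0,0,1]]'; python3 d.py
python3 - <<'E'
from h import *
im=r.snapshot("side");crop("side",im,165,195,305,315,5.5,"pics/p5.png")
g=np.array([.640,.0187]);c,q=np.cos(-.2137),np.sin(-.2137);print((r.get_state()["tool_pos"][:2]-g)@np.array([[c,-q],[q,c]]))
E
```

```text
clock: 29.05
tool_pos: [0.5676, 0.0343, 0.0396]
eef_rot: [0.778, 0.628, 0.001, 0.0]
contact_force: [0.9, -0.2, 0.3]
opening: 0.008
clk 29.05 pos [0.5676 0.0343 0.0396] jaw 77.83 down [ 1.3e-03  1.0e-04 -1.0e+00] F [ 0.9 -0.2  0.3] op 0.008 q7 0.33
[-0.07427221 -0.00015306]
```

View pics/p5.png

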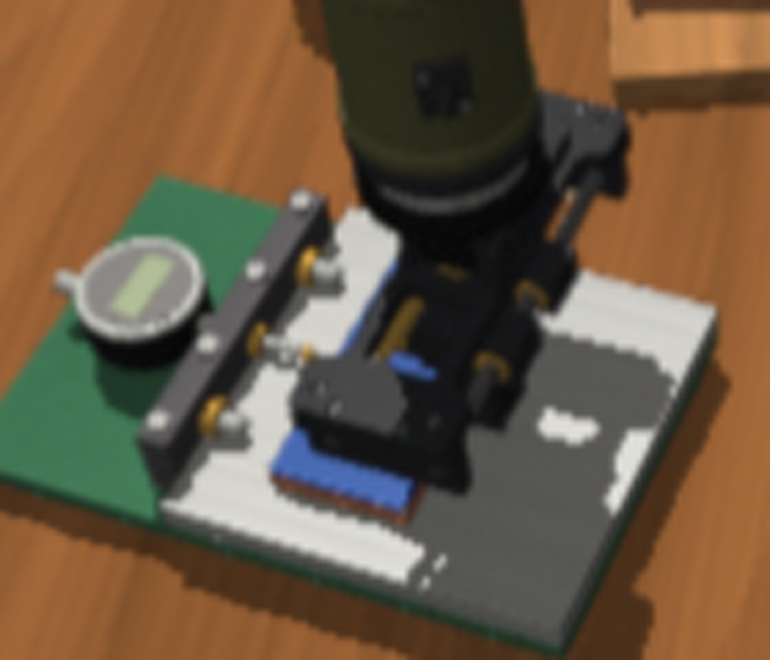

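```bash
python3 -m jog '[[0,0.002,0,0,1],[0,0.002,0,0,1],[0,0.002,0,0,1],[0,0.002,0,0,1]]'; python3 -m jog '[[0,0.002,0,0,1],[0,0.002,0,0,1],[0,0.002,0,0,1]]';python3 -m jog '[[0,0.002,0,0,1],[0,0.002,0,0,1]]';python3 d.py
```

```text
clock: 29.5
tool_pos: [0.5743, 0.0329, 0.0396]
eef_rot: [0.778, 0.628, -0.0, -0.0]
contact_force: [-2.2, 0.9, 1.0]
opening: 0.003
clock: 29.8
tool_pos: [0.5788, 0.0319, 0.0395]
eef_rot: [0.778, 0.629, -0.001, -0.001]
contact_force: [-5.2, 1.8, 4.4]
opening: 0.005
clock: 30.0
tool_pos: [0.5819, 0.0313, 0.0395]
eef_rot: [0.778, 0.629, -0.002, -0.001]
contact_force: [-7.7, 1.4, 4.8]
opening: 0.003
clk 30.0 pos [0.5819 0.0313 0.0395] jaw 77.92 down [-4.1e-03 -1.0e-04 -1.0e+00] F [-7.7  1.4  4.8] op 0.003 q7 0.38
```

```bash
python3 -m jog '[[0,0.002,-0.001,0,1],[0,0.001,0,0,1]]';python3 -m jog '[[0,0.002,0,0,1],[0,0,0,0,1]]';python3 -m jog '[[0,0.002,0,0,1],[0,0,0,0,1]]';python3 d.py
python3 - <<'E'
from h import *
im=r.snapshot("side");crop("side",im,165,195,305,315,5.5,"pics/p6.png")
g=np.array([.640,.0187]);c,q=np.cos(-.2137),np.sin(-.2137);print((r.get_state()["tool_pos"][:2]-g)@np.array([[c,-q],[q,c]]))
E
```

```text
clock: 30.2
tool_pos: [0.585, 0.0303, 0.0399]
eef_rot: [0.778, 0.629, -0.002, -0.001]
contact_force: [-6.3, 1.5, -1.3]
opening: 0.004
clock: 30.4
tool_pos: [0.5865, 0.03, 0.0397]
eef_rot: [0.778, 0.629, -0.002, -0.002]
contact_force: [-6.1, 1.8, -0.8]
opening: 0.008
clock: 30.6
tool_pos: [0.587, 0.0301, 0.0396]
eef_rot: [0.777, 0.629, -0.003, -0.002]
contact_force: [-8.6, 1.7, 0.5]
opening: 0.008
clk 30.6 pos [0.587  0.0301 0.0396] jaw 77.95 down [-7.4e-03  2.0e-04 -1.0e+00] F [-8.6  1.7  0.5] op 0.008 q7 0.4
[-5.41880952e-02 -3.90141860e-05]
```

View pics/p6.png

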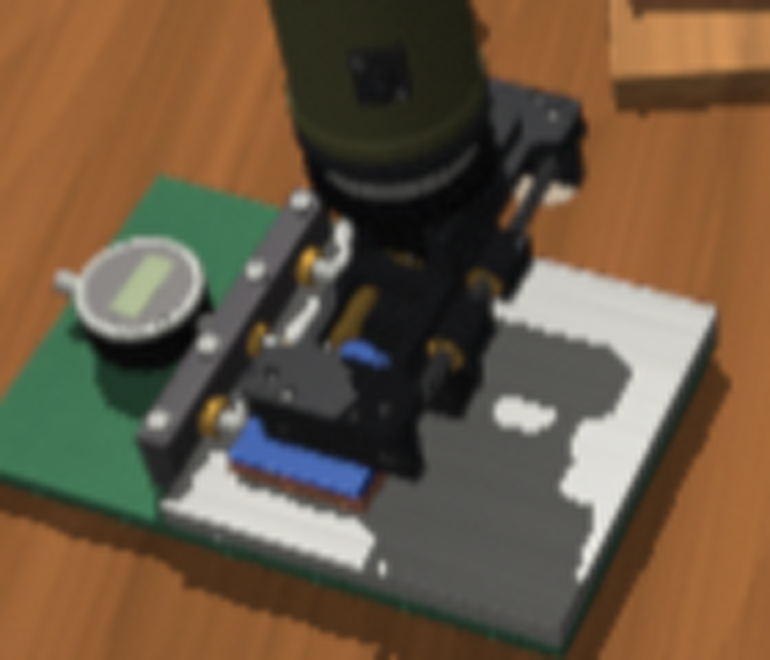

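```bash
python3 -m jog '[[0,0.001,0,0,1],[0,0,0,0,1]]';python3 -m jog '[[0,0.001,0,0,1],[0,0,0,0,1]]';python3 -m jog '[[0,0.001,-0.0005,0,1],[0,0,0,0,1]]';python3 d.py
```

```text
clock: 30.85
tool_pos: [0.5871, 0.0302, 0.0396]
eef_rot: [0.777, 0.629, -0.003, -0.003]
contact_force: [-10.7, 2.4, 2.9]
opening: 0.004
clock: 31.05
tool_pos: [0.5872, 0.0302, 0.0396]
eef_rot: [0.777, 0.629, -0.004, -0.003]
contact_force: [-12.1, 3.4, 3.9]
opening: 0.004
clock: 31.25
tool_pos: [0.5873, 0.0302, 0.0397]
eef_rot: [0.777, 0.629, -0.005, -0.004]
contact_force: [-13.1, 2.9, 2.6]
opening: 0.001
clk 31.25 pos [0.5873 0.0302 0.0397] jaw 78.02 down [-1.220e-02  4.000e-04 -9.999e-01] F [-13.1   2.9   2.6] op 0.001 q7 0.41
```

```bash
python3 -m jog '[[0,0.001,-0.0004,0,1],[0,0,0,0,1]]';python3 -m jog '[[0,0.001,-0.0004,0,1],[0,0,0,0,1],[0,0,0,0,1],[0,0,0,0,1],[0,0,0,0,1]]';python3 d.py
python3 - <<'E'
from h import *
im=r.snapshot("side");crop("side",im,180,215,270,295,8,"pics/p7.png")
f=lambda L,x0,y0,s:np.array([((x+.5)/s-.5+x0,(y+.5)/s-.5+y0) for x,y in L])
im=r.snapshot("top");crop("top",im,220,100,360,240,4.5,"pics/p7t.png")
g=np.array([.6392,.02076]);c,q=np.cos(-.2134),np.sin(-.2134);R=np.array([[c,-q],[q,c]])
for P in [[(.02,-.065),(.02,.065),(-.045,.065),(-.045,-.065)]]:
    X=np.array(P)@R.T+g; print(((proj("side",np.c_[X,np.full(4,.046)])-[180,215])*8).round())
E
```

```text
clock: 31.45
tool_pos: [0.5874, 0.0301, 0.0397]
eef_rot: [0.777, 0.63, -0.005, -0.005]
contact_force: [-14.7, 4.1, 1.4]
opening: 0.003
clock: 31.95
tool_pos: [0.5874, 0.0301, 0.0398]
eef_rot: [0.777, 0.63, -0.006, -0.005]
contact_force: [-14.6, 4.6, 0.5]
opening: 0.006
clk 31.95 pos [0.5874 0.0301 0.0398] jaw 78.06 down [-1.560e-02  6.000e-04 -9.999e-01] F [-14.6   4.6   0.5] op 0.006 q7 0.41
[[402. 187.]
 [206. 506.]
 [406. 566.]
 [591. 239.]]
```

View pics/p7.png

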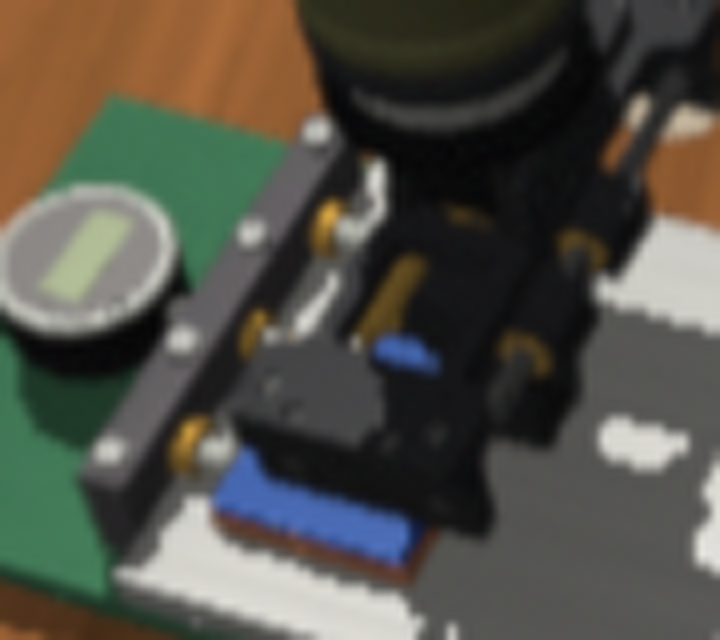

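View pics/p7t.png

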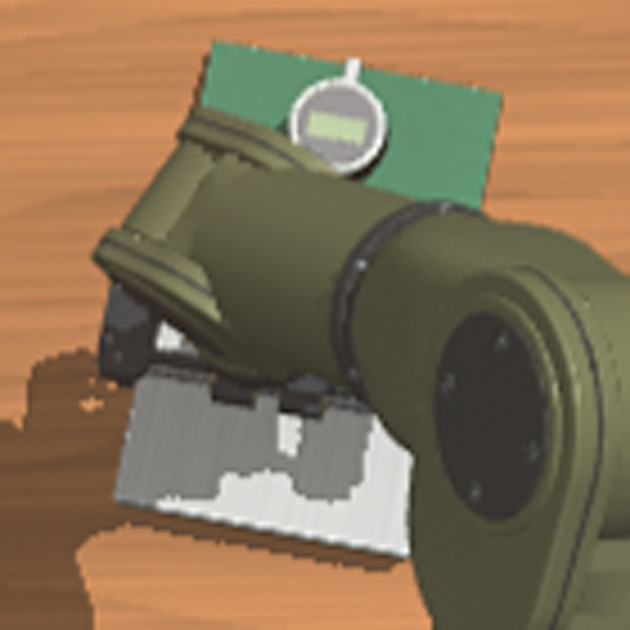

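```bash
python3 - <<'E'
from h import *
im=r.snapshot("side");crop("side",im,190,255,250,300,13,"pics/p8.png")
b=im.astype(int); m=(b[:,:,2]>b[:,:,0]+40)&(b[:,:,2]>110)
m[:255]=0;m[300:]=0;m[:,:195]=0;m[:,245:]=0
L=[]
for x in range(195,245):
    ys=np.nonzero(m[:,x])[0]
    if len(ys)>1: L.append((x,ys.max()+.5))
L=np.array(L);print(L.astype(int).tolist())
L=L[(L[:,0]>=209)&(L[:,0]<=229)]
k=np.polyfit(L[:,0],L[:,1],1);
W=ray("side",[(209,np.polyval(k,209)),(229,np.polyval(k,229))],.046)[:,:2]
d=W[0]-W[1];print("edge dir deg",np.degrees(np.arctan2(d[1],d[0])), "gauge",np.degrees(-.2137))
g=np.array([.6392,.02076]);c,q=np.cos(-.2134),np.sin(-.2134);R=np.array([[c,-q],[q,c]])
print(((W-g)@R).round(4)); print("jaw-90",78.06-90)
E
```

```text
[[207, 278], [208, 278], [209, 278], [210, 279], [211, 279], [212, 279], [213, 280], [214, 280], [215, 280], [216, 280], [217, 281], [218, 281], [219, 281], [220, 282], [221, 282], [222, 282], [223, 283], [224, 283], [225, 283], [226, 284], [227, 284], [228, 284], [229, 284], [230, 283], [231, 260], [232, 260]]
edge dir deg -12.380293384846457 gauge -12.244108081945692
[[ 0.012   0.0639]
 [-0.04    0.0641]]
jaw-90 -11.939999999999998
```

View pics/p8.png

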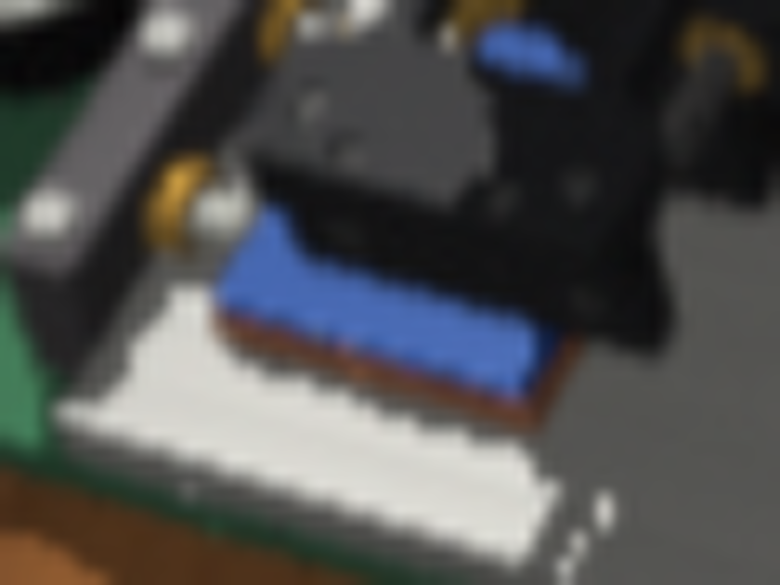

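The tile is square: its end edge is at -12.4° against the gauge's -12.2°. It is centred to about 1 mm and touching the stud, and the push is about 15 N and level. Handing in now, with the push held.

```bash
python3 d.py; python3 - <<'E'
from plant import r
print(r.finish_job()); s=r.get_state(); print(s["clock"],s["contact_force"],s["tool_pos"])
E
```

```text
clk 32.1 pos [0.5874 0.0301 0.0398] jaw 78.06 down [-1.550e-02  6.000e-04 -9.999e-01] F [-15.9   5.1   0.6] op 0.007 q7 0.41
the job is handed in; nothing more can be done
None
the job is handed in; nothing more can be done
```

I pressed the three keys in order, laid the blue tile on the gauge table and pushed it home. The job was handed in at 32 s with the arm still pushing.

**Keys:** I pressed red, then yellow, then green, each until it hit its hard stop. The red key was pressed twice before the yellow, because after the first press I wanted to be sure it had gone fully down. The stops came about 4 mm higher than the stated key height. The forces on the way down matched the key springs, so I took this as an offset in the closed fingertips.

**Tile:** I lifted the blue tile from the board and set it glaze up in front of the plunger. I then pushed it with closed fingers until it stopped hard at the expected position.

**Last checks:**
- **Push:** about 16 N and nearly level, with a vertical force of 0.6 N. The tool has tilted about 0.9° under the load.
- **Squareness:** the tile's end edge matches the gauge to about 0.15°.
- **Centring:** within about 1 mm.
- **Studs:** the tile's edge visibly touches the left stud. The arm hid the right stud and the plunger, so I infer those from the squareness, the hard stop and the final position.

The two cameras disagreed by 2–4 mm sideways, so I used the average of the two.

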